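Hold the sprung chamber lid at the red index

TASK

Draw the yellow-knobbed bolt of the white sample chamber fully back so that the lid is free, then lift the sprung lid by its round black grip until the black needle on its side lines up with the red index on the white quadrant. Finish while holding the lid there, still and with the gripper on it, so that the vials can be inspected: do not let go, and do not shift the red index or the other things on the desk.

Things in the scene. Friction and masses are not known exactly. Their poses are not given: they have to be found in the camera images.
- chamber: White sample chamber, 160 x 200 x 98 mm high, fixed to the desk, turned up to 0.3 rad. Origin under its centre, x to the back (hinge), y to its left. Front right (x -0.118 to -0.078, y -0.132 to -0.060): grey pillar 94 mm high with the bolt under two steel straps, 114 mm high, at y -0.066 and -0.126. Right side (y -0.110 to -0.136): white quadrant about the hinge, up to 205 mm high.
- hinge (a point): Point on the lid's hinge axis, midway along the lid; own x 0.080, z 0.092 of the chamber. The axis runs along the chamber's y.
- lid (a joint): Lid angle about the hinge axis, rad: 0 shut, grows as the front edge rises, stop at 1.2. A spring pulls it shut (0.28 N m at 0, 0.35 N m more per rad); with its weight it takes about 2 to 4 N upward at the grip. Let go, it falls shut. With the bolt forward it is blocked.
- lid_grip (a point): Centre of the round black grip at the lid's front: a disc 22 mm across, 16 mm between its flat faces, which look along the chamber's y: pinched over them from above it turns between the fingers. 190 mm in front of the hinge axis, 45 mm left of the lid's middle, 92 mm above the desk when shut; neck 12 mm wide, lid frame begins 27 mm behind. Axes as the lid's (x to hinge, y along it).
- lid_mark (a point): Tip of the black needle on the lid's right side, 123 mm in front of the hinge axis; moves with the lid and coincides with index_mark when the lid is exactly at the index.
- index (a joint): Angle of the red index about the same hinge axis, same sense and zero as lid, in rad; set between 0.45 and 0.80, held by friction. The lid angle to be held.
- index_mark (a point): Point on the tip of the red index, 123 mm from the hinge axis, at the quadrant's rim.
- bolt (a joint): Slide of the bolt in m: 0 forward, over the lid's steel lug (lid locked); 0.034 fully drawn back to the chamber's right (-y), clear of the lug. Stays where it is left (friction about 1.5 N).
- bolt_knob (a point): Middle of the bolt's upright yellow knob, 16 mm diameter, 24 mm tall, 141 mm above the desk (top 153 mm); below it a stem of 10 mm diameter. Slides along the chamber's -y.
- reagent_b: White reagent bottle with blue cap, 58 x 58 x 123 mm, bystander; origin under its centre.
- flask: Clear conical flask, 78 x 78 x 135 mm, bystander; origin under its centre.
- beaker: Clear beaker, 72 x 72 x 90 mm, bystander; origin under its centre.
- stapler: Black stapler, 34 x 145 x 42 mm, bystander; origin under its centre.
- tape: Roll of brown tape lying on the black notebook, 93 x 91 x 48 mm, bystander; origin under its centre.

How it is judged:
By the outcome, as a careful person would: the job done as asked, in the order asked, and still so for the second after the job is handed in, while the arm keeps its last pose, push and grip.
It also fails if it takes over 43 s, if anything falls off the work surface, if the arm or the gripper's body presses on something with over 40 N, if the wrist force passes 120 N, or if a joint passes its speed limit or range.

ROBOT

A 6-joint arm with a two-finger parallel gripper is mounted at the origin on a cart in front of the work surface, level with it; the furniture and walls round the work are solid. World frame = base frame: x ahead of the robot, y to its left, z up, the work surface at z = 0. Lengths are in m, angles in rad, forces in N, time in s.
With the tool pointing down it reaches from about 0.35 to 0.875 m from the base axis. Payload 4.2 kg.
Tool frame: the origin (TCP) lies midway between the tips of the shut fingers; the grasp point (between the pads) lies 19 mm behind it; x points along the fingers, z is the direction in which the jaws open and shut, and the axes are right-handed (so a half turn about x gives the same grasp; the last joint's range is limited). The gripper opens to 87 mm and grips with 3 to 60 N. Pads are 19 mm wide; open, the fingers measure 117 mm over their backs; the gripper's body (75 mm by 190 mm) begins 51 mm behind the grasp point.
Start: joints at [-0.976, 0.385, 0.008, 0, -1.194, -0.259], TCP at [0.206, -0.59, 0.223] pointing down, gripper open.
Joint ranges: [-3.14, 3.14], [-1.21, 2.06], [-1.07, 1.41], [-3.16, 2.05], [-2.99, -0.16], [-3.1, 3.1]. Speed limits (rad/s): [2.79, 2.79, 3.14, 3.14, 3.14, 3.14].

INTERFACE

Orientations are given as a rotation vector (axis times angle).
In Python, from cell import r gives the robot as it stands. The module is installed in compiled form; this text tells all that it offers.
- The arm moves only by the tool apply_moves, never from a script. Its argument "commands" is a list that holds one entry, the list of rows, each a list of 5 numbers: the finger opening in mm, from 0 to 87, then the shift along the tool's x, y, z in mm, then the turn about the tool's x in rad. In form: [[[gripper, tx, ty, tz, spin], ...]]. A call has 1 to 5 rows; each row is the pose to reach, as a shift and turn from the pose measured when the call began, along the tool's axes at that moment; what a row does not reach only later rows make up. A row lasts 1/12 s, in which the tool goes at most 41.7 mm and 7.16 degrees, less where a joint would pass 70% of its speed; a pose out of reach is approached as far as the arm can. A call with a gripper value outside its range is refused whole. The fingers move at their own pace and stop on an object; "force" is the grip in N (left out, the last holds). Time passes only in rows, so rows that repeat a pose let the fingers close. It gives the time, the measured TCP pose, the force and the opening at its end, in the units of the state.
- r.sense(): the state, without advancing time (a new reading comes with each control period).
- r.snapshot(name): name is "scene" or "top"; returns the picture (420x560x3 uint8, red, green, blue); there is no depth.
- r.camera_model(name): a dict with "mtx" (3x3 intrinsics, pixels), "position" and "rotation" of the camera in the world. Camera axes: x right, y down, z forward; pixel columns grow to the right and rows downward; lengths in m; the calibration is good to about 2 mm. A picture is of the moment at which its call begins. camera_model takes no time and is no camera call.
- r.job_done(): hands the job in, once; it reports no verdict.
The state is a dict: "time": time; "joint_positions": joint angles; "qvel": joint speeds; "effort": joint torques, N m; "tool_pos": TCP position; "tcp_rot": TCP orientation; "force": force on the tool from outside, world axes, zero at the start; "wrist_torque": the same for the moment, N m; "opening": opening from 0.0 (shut) to 1.0 (fully open).
Only numpy, scipy, OpenCV 4.12 (cv2) and the standard library are available. Lean on these libraries where they do the work, as an engineer would, in place of code of your own. Each camera call takes 0.05 s, during which the arm holds its last target.

## Working session

There is one attempt and no reset: what is moved stays moved. The work goes in short steps, Python scripts to look and compute and a tool call to move; the robot and the scene stay as the last step left them, time stands still between calls to the robot, and variables do not carry over. Pictures are saved under pics/ and viewed, and the job is handed in when it is done.

Besides the shell and the picture viewer there is one more tool, called after "Emit:" by a JSON object that holds its "api" and its "payload", one argument or row to a line. apply_moves: Moves the arm, as the interface text tells. Its arguments: {"type":"object","properties":{"commands":{"type":"array","items":{"type":"array","items":{"type":"array","items":{"type":"number"}}}},"force":{"type":"number"}},"required":["commands"]}

```bash
mkdir -p pics; python3 - <<'E'
from cell import r
import cv2
print(r.sense())
for n in("scene","top"):
    im=r.snapshot(n); cv2.imwrite(f"pics/{n}0.png",im[:,:,::-1]); print(n,r.camera_model(n))
E
```

```text
{'time': 0.0, 'joint_positions': array([-9.76412104e-01,  3.85558359e-01,  6.60661893e-03, -5.12559325e-04,
       -1.19403287e+00, -2.58633894e-01]), 'qvel': array([-0.00070466,  0.00025649,  0.00051063,  0.00037108,  0.00097784,
        0.00011835]), 'effort': array([-1.25155020e-03, -3.90663707e+01,  1.87399739e+01,  4.21970442e+00,
        1.11031780e-02, -1.69934683e-04]), 'tool_pos': array([ 0.20575377, -0.58950062,  0.22144901]), 'tcp_rot': array([-1.44998438,  1.03005906,  1.45333466]), 'force': array([ 0.25990268,  0.04116787, -0.35563365]), 'wrist_torque': array([ 0.03980898, -0.01776099, -0.01470531]), 'opening': 0.998277860402437}
scene {'mtx': array([[452.28154822,   0.        , 284.60479139],
       [  0.        , 452.28154822, 211.62718694],
       [  0.        ,   0.        ,   1.        ]]), 'position': array([-0.01934032,  0.79465346,  1.10252136]), 'rotation': array([-0.9123533 ,  2.55047743, -0.99839582])}
top {'mtx': array([[434.26826017,   0.        , 283.31243615],
       [  0.        , 434.26826017, 212.5498455 ],
       [  0.        ,   0.        ,   1.        ]]), 'position': array([0.39207016, 0.10174669, 1.23457825]), 'rotation': array([-2.16531108,  2.11903296, -0.19257224])}
```

View pics/scene0.png

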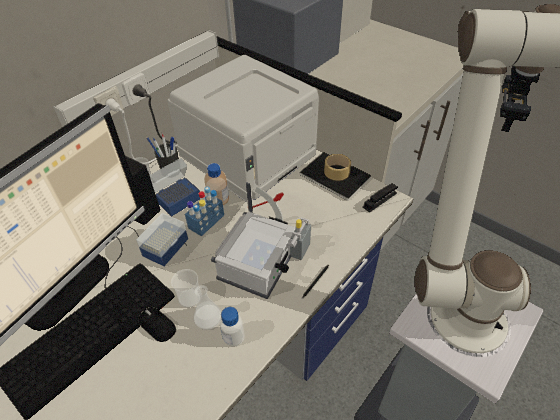

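View pics/top0.png

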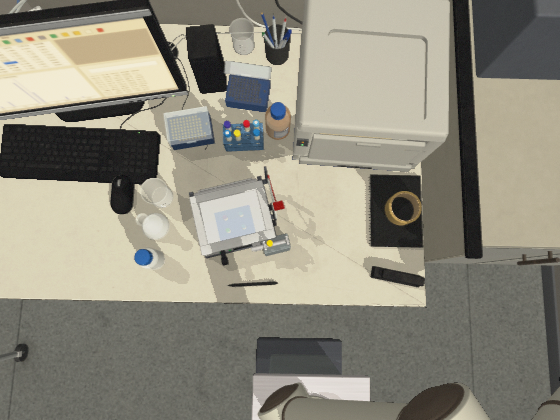

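The chamber sits at about (235,215) in top and (260,255) in scene. The yellow knob is at (270,243) in top, the black grip at (225,258), and the red index at (275,205). I'll zoom in next.

```bash
python3 - <<'E'
import cv2
a=cv2.imread("pics/top0.png")[165:275,180:300]; cv2.imwrite("pics/topz.png",cv2.resize(a,None,fx=5,fy=5,interpolation=cv2.INTER_CUBIC))
a=cv2.imread("pics/scene0.png")[175:300,205:325]; cv2.imwrite("pics/scenez.png",cv2.resize(a,None,fx=4.5,fy=4.5,interpolation=cv2.INTER_CUBIC))
E
```

```text
(no output)
```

View pics/topz.png

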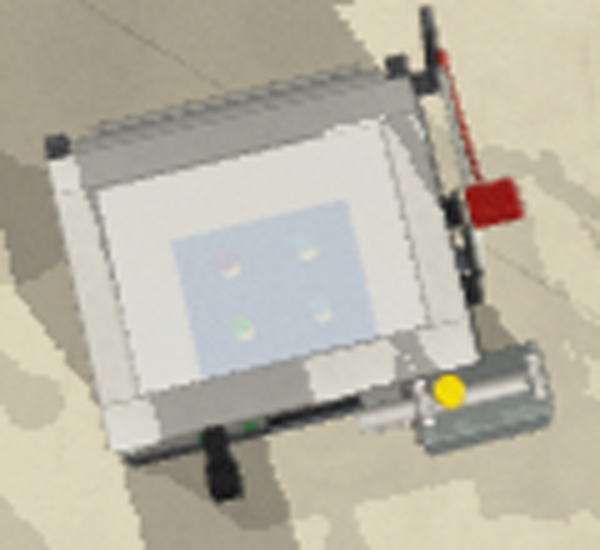

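View pics/scenez.png

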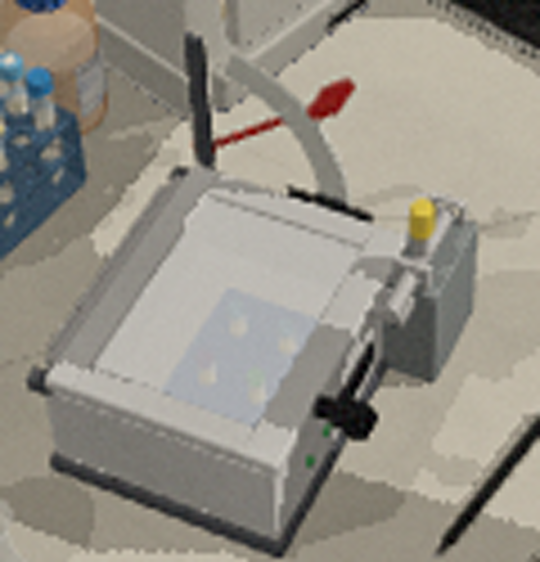

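```bash
cat > h.py <<'E'
import numpy as np, cv2
from cell import r
from scipy.spatial.transform import Rotation as R
C={n:r.camera_model(n) for n in("scene","top")}
def ray(n,u,v):
    c=C[n]; d=R.from_rotvec(c["rotation"]).as_matrix()@np.linalg.inv(c["mtx"])@[u,v,1]
    return np.array(c["position"]),d/np.linalg.norm(d)
def plane(n,u,v,z):
    p,d=ray(n,u,v); return p+d*(z-p[2])/d[2]
def tri(a,b):
    p,d=ray("top",*a); q,e=ray("scene",*b)
    s=np.linalg.lstsq(np.c_[d,-e],q-p,rcond=None)[0]
    A=p+s[0]*d;B=q+s[1]*e; return (A+B)/2,np.linalg.norm(A-B)
def proj(n,X):
    c=C[n]; x=R.from_rotvec(c["rotation"]).as_matrix().T@(np.asarray(X)-c["position"]); x=c["mtx"]@x; return x[:2]/x[2]
def yellow(im):
    h=cv2.cvtColor(im,cv2.COLOR_RGB2HSV); return cv2.inRange(h,(22,170,120),(34,255,255))
def red(im):
    h=cv2.cvtColor(im,cv2.COLOR_RGB2HSV); return cv2.inRange(h,(0,150,80),(6,255,255))|cv2.inRange(h,(174,150,80),(180,255,255))
def blobs(m,box):
    u0,v0,u1,v1=box; k=np.zeros_like(m); k[v0:v1,u0:u1]=m[v0:v1,u0:u1]
    n,l,s,c=cv2.connectedComponentsWithStats(k,connectivity=8); return [(s[i].tolist(),c[i].round(2).tolist()) for i in range(1,n) if s[i,4]>3],k
E
python3 - <<'E'
from h import *
T=cv2.imread("pics/top0.png")[:,:,::-1].copy();S=cv2.imread("pics/scene0.png")[:,:,::-1].copy()
tb,_=blobs(yellow(T),(180,165,300,275)); sb,_=blobs(yellow(S),(205,175,325,300)); print(tb,sb)
print(blobs(red(T),(250,165,300,275))[0],blobs(red(S),(245,175,325,230))[0])
k,e=tri(tb[0][1],sb[0][1]); print("knob",k,e, plane("top",*tb[0][1],.148))
z=lambda x,y,f,o:((x+.5)/f-.5+o[0],(y+.5)/f-.5+o[1])
t=lambda x,y:z(x,y,5,(180,165)); s=lambda x,y:z(x,y,4.5,(205,175))
print("grip",plane("top",*t(224,484),.097),tri(t(224,484),s(356,418)))
print("hingecaps",plane("top",*t(57,146),.092),plane("top",*t(397,66),.092))
print("lidfront",plane("top",*t(112,452),.098),plane("top",*t(470,362),.098))
print("pillar",plane("top",*t(425,450),.094),plane("top",*t(552,420),.094),plane("top",*t(540,346),.094))
E
```

```text
[([267, 240, 6, 7, 29], [269.17, 242.69])] [([297, 220, 4, 8, 25], [298.44, 223.96])]
[([273, 201, 11, 9, 77], [278.14, 205.14])] [([274, 193, 10, 8, 44], [278.18, 196.7]), ([253, 202, 14, 5, 16], [259.88, 203.94])]
knob [0.49567692 0.12123761 0.13970477] 0.000981001922025686 [0.49530958 0.12134389 0.148     ]
grip [0.44885847 0.23739993 0.097     ] (array([0.45041406, 0.23853238, 0.09533498]), np.float64(0.00346798270322522))
hingecaps [0.62718279 0.33483567 0.092     ] [0.67559579 0.1542924  0.092     ]
lidfront [0.46414679 0.29615561 0.098     ] [0.51529349 0.11099492 0.098     ]
pillar [0.46893374 0.1334787  0.094     ] [0.48607888 0.06723052 0.094     ] [0.52502906 0.07426429 0.094     ]
```

```bash
cat >> h.py <<'E'
PHI=.265; RC=R.from_euler('z',PHI).as_matrix(); O=np.array([.5690,.2235,0])
def loc(X): return RC.T@(np.asarray(X)-O)
def wor(x): return RC@np.asarray(x)+O
def plan(target,spinto=True):
    s=r.sense(); M=R.from_rotvec(s["tcp_rot"]).as_matrix(); d=M.T@(np.asarray(target)-s["tool_pos"])
    out=[]
    for sg in(1,-1):
        w=sg*(M.T@RC[:,1]); out.append(round(float(np.arctan2(-w[1],w[2])),4))  # z'=(0,-sin,cos)
    print("t",round(s["time"],2),"tcp",s["tool_pos"].round(4),"F",s["force"].round(2),"open",round(s["opening"]*87,1),"q",s["joint_positions"].round(3),"\n axes x",M[:,0].round(3),"y",M[:,1].round(3),"z",M[:,2].round(3),"\n d(mm)",(1000*d).round(1),"spins",out)
E
python3 - <<'E'
from h import *
k=np.array([.4955,.1213,0]); print(loc(k),loc([.4495,.238,.092]))
f,e=tri((278.14,205.14),(278.18,196.7)); l=loc(f); print("flag",f,e,l,"ang",np.arctan2(l[2]-.092,.08-l[0]),"r",np.hypot(l[2]-.092,.08-l[0]))
plan([.4955,.1213,.22])
E
```

```text
[-0.09770143 -0.07938212  0.        ] [-0.11153087  0.045292    0.092     ]
flag [0.58635094 0.10099017 0.17576997] 7.922909870910167e-05 [-0.01534119 -0.12277769  0.17576997] ang 0.7208842381858724 r 0.12691473914252024
t 0.1 tcp [ 0.2058 -0.5896  0.2216] F [ 0.81 -0.65  0.42] open 87.1 q [-0.976  0.385  0.007 -0.    -1.194 -0.259] 
 axes x [-0.001  0.002 -1.   ] y [-0.944 -0.329  0.   ] z [-0.329  0.944  0.002] 
 d(mm) [   2.6 -507.7  575.8] spins [0.0706, -3.071]
```

Emit:
{"api": "apply_moves", "payload": {
  "commands": [
    [[60,0,-27,31,0.07],[60,0,-54,61,0.07],[60,0,-81,92,0.07],[60,0,-108,122,0.07],[60,0,-135,153,0.07]]
  ],
  "force": 25
}}

```text
time: 0.52
tool_pos: [0.2829, -0.3988, 0.2213]
tcp_rot: [-1.399, 1.071, 1.404]
force: [1.3, -0.2, -0.2]
opening: 0.727
```

```bash
python3 -c "
from h import *
plan([.4955,.1213,.22])"
```

```text
t 0.52 tcp [ 0.2829 -0.3988  0.2213] F [ 1.27 -0.2  -0.17] open 63.2 q [-6.220e-01  1.550e-01 -3.150e-01 -1.000e-03 -1.104e+00 -6.840e-01] 
 axes x [-0.001  0.002 -1.   ] y [-0.965 -0.262  0.001] z [-0.262  0.965  0.003] 
 d(mm) [   2.3 -341.3  446.4] spins [-0.0002, 3.1414]
```

Emit:
{"api": "apply_moves", "payload": {
  "commands": [
    [[60,0,-25,32,0],[60,0,-50,65,0],[60,0,-75,98,0],[60,0,-100,130,0],[60,0,-125,163,0]]
  ]
}}

```text
time: 0.93
tool_pos: [0.3609, -0.2069, 0.2217]
tcp_rot: [-1.399, 1.071, 1.403]
force: [1.2, -0.3, 0.3]
opening: 0.691
```

Emit:
{"api": "apply_moves", "payload": {
  "commands": [
    [[60,0,-25,32,0],[60,0,-50,65,0],[60,0,-75,98,0],[60,0,-100,130,0],[60,0,-125,163,0]]
  ]
}}

```text
time: 1.35
tool_pos: [0.4389, -0.0148, 0.2221]
tcp_rot: [-1.399, 1.07, 1.404]
force: [0.8, -0.2, 0.1]
opening: 0.688
```

```bash
python3 -c "
from h import *
plan([.4955,.1213,.22])"
```

```text
t 1.35 tcp [ 0.4389 -0.0148  0.2221] F [ 0.79 -0.18  0.13] open 59.9 q [ 0.337  0.063 -0.418 -0.003 -1.089 -1.641] 
 axes x [-0.001  0.003 -1.   ] y [-0.965 -0.262  0.   ] z [-0.262  0.965  0.003] 
 d(mm) [  2.4 -90.3 116.5] spins [0.0001, -3.1415]
```

Emit:
{"api": "apply_moves", "payload": {
  "commands": [
    [[60,0,-25,32,0],[60,0,-50,65,0],[60,0,-75,98,0],[60,0,-90,116,0],[60,0,-90,116,0]]
  ]
}}

```text
time: 1.77
tool_pos: [0.497, 0.1246, 0.2215]
tcp_rot: [-1.402, 1.068, 1.407]
force: [-0.8, -0.4, 0.4]
opening: 0.695
```

```bash
python3 -c "
from h import *
for n in('top','scene'):
    im=r.snapshot(n)
    b=(190,165,310,275) if n=='top' else (205,130,345,270)
    cv2.imwrite(f'pics/{n}1.png',cv2.resize(im[b[1]:b[3],b[0]:b[2],::-1],None,fx=4,fy=4))
plan([.4955,.1213,.124])"
```

```text
t 1.87 tcp [0.495  0.1213 0.2215] F [ 0.21 -0.34  0.74] open 60.0 q [ 0.557  0.19  -0.269 -0.004 -1.113 -1.86 ] 
 axes x [-0.003  0.002 -1.   ] y [-0.965 -0.263  0.002] z [-0.263  0.965  0.003] 
 d(mm) [97.5 -0.7 -0.4] spins [0.0015, -3.1401]
```

View pics/scene1.png

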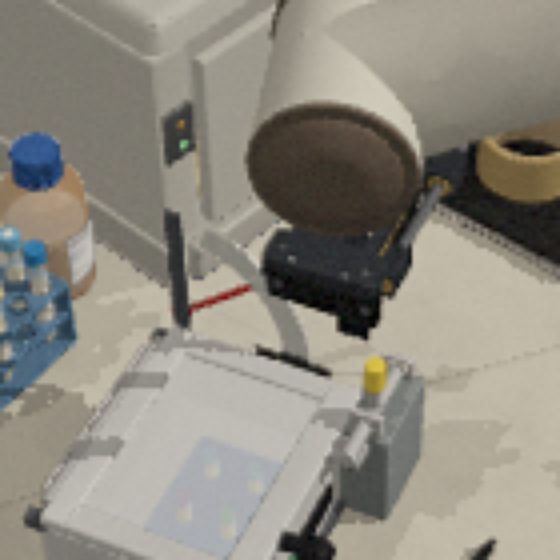

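View pics/top1.png

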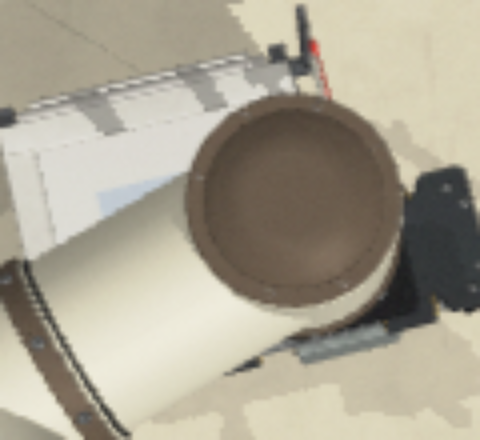

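Scene view: the gripper is above the knob at (375,375 zoomed), and the red flag is hidden behind it, well clear of the descent. Going down over the knob.

Emit:
{"api": "apply_moves", "payload": {
  "commands": [
    [[60,25,-1,0,0],[60,50,-1,0,0],[60,75,-1,0,0],[60,97,-1,0,0],[60,97,-1,0,0]]
  ]
}}

```text
time: 2.28
tool_pos: [0.4919, 0.1189, 0.1204]
tcp_rot: [-1.395, 1.082, 1.41]
force: [-0.0, -0.3, 0.3]
opening: 0.686
```

```bash
python3 -c "
from h import *
im=r.snapshot('scene'); b=(205,130,345,270)
cv2.imwrite('pics/scene2.png',cv2.resize(im[b[1]:b[3],b[0]:b[2],::-1],None,fx=4,fy=4))
plan([.4955,.1213,.124])"
```

```text
t 2.33 tcp [0.4937 0.1197 0.1229] F [-0.01  0.49 -0.23] open 59.8 q [ 0.556  0.292 -0.408 -0.004 -0.878 -1.859] 
 axes x [-0.008 -0.001 -1.   ] y [-0.965 -0.262  0.008] z [-0.262  0.965  0.001] 
 d(mm) [-1.2 -2.1  1.1] spins [-0.0001, 3.1415]
```

View pics/scene2.png

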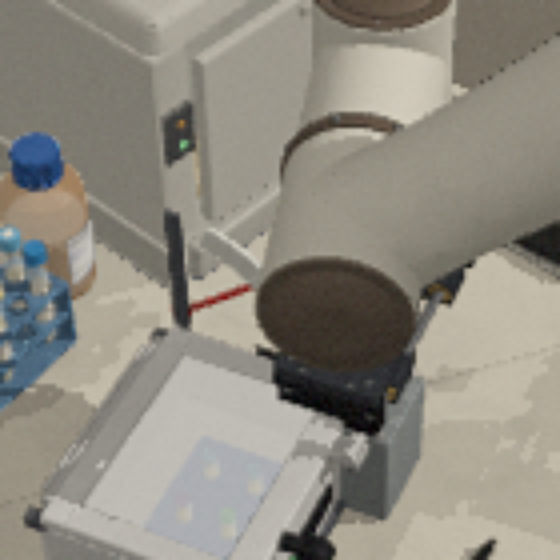

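The knob is now hidden inside the gripper, with no contact force. Closing at 20 N.

Emit:
{"api": "apply_moves", "payload": {
  "commands": [
    [[8,-1,-2,1,0],[8,-1,-2,1,0],[8,-1,-2,1,0],[8,-1,-2,1,0],[8,-1,-2,1,0]]
  ],
  "force": 20
}}

```text
time: 2.75
tool_pos: [0.4958, 0.1214, 0.1248]
tcp_rot: [-1.398, 1.076, 1.407]
force: [-0.0, 0.1, -0.2]
opening: 0.398
```

Emit:
{"api": "apply_moves", "payload": {
  "commands": [
    [[8,0,0,0,0],[8,0,0,0,0]]
  ]
}}

```text
time: 2.92
tool_pos: [0.496, 0.1215, 0.1252]
tcp_rot: [-1.398, 1.075, 1.407]
force: [0.0, -0.9, -0.5]
opening: 0.25
```

```bash
python3 -c "
from h import *
plan([.4955,.1213,.124])"
```

```text
t 2.92 tcp [0.496  0.1215 0.1252] F [ 0.04 -0.88 -0.51] open 21.7 q [ 0.556  0.292 -0.401 -0.004 -0.883 -1.86 ] 
 axes x [-0.006  0.    -1.   ] y [-0.965 -0.262  0.005] z [-0.262  0.965  0.002] 
 d(mm) [ 1.2  0.6 -0.1] spins [0.0, -3.1415]
```

Emit:
{"api": "apply_moves", "payload": {
  "commands": [
    [[8,0,0,0,0],[8,0,0,0,0],[8,0,0,0,0]]
  ]
}}

```text
time: 3.17
tool_pos: [0.496, 0.1215, 0.1253]
tcp_rot: [-1.398, 1.075, 1.407]
force: [-0.4, -0.0, 0.9]
opening: 0.173
```

Opening is 15 mm, so it's on the knob. Drawing back.

Emit:
{"api": "apply_moves", "payload": {
  "commands": [
    [[8,0,0,-10,0],[8,0,0,-20,0],[8,0,0,-30,0],[8,0,0,-37,0],[8,0,0,-37,0]]
  ]
}}

```text
time: 3.58
tool_pos: [0.5052, 0.088, 0.1253]
tcp_rot: [-1.391, 1.071, 1.407]
force: [-7.4, 14.4, 3.9]
opening: 0.174
```

```bash
python3 -c "
from h import *
plan([.4955,.1213,.124]); print(loc(r.sense()['tool_pos']))"
```

```text
t 3.58 tcp [0.5052 0.088  0.1253] F [-7.37 14.41  3.86] open 15.1 q [ 0.484  0.295 -0.393 -0.012 -0.884 -1.785] 
 axes x [-0.006  0.007 -1.   ] y [-0.966 -0.259  0.004] z [-0.259  0.966  0.009] 
 d(mm) [ 1.6  0.7 34.6] spins [-0.003, 3.1386]
[-0.09708562 -0.11402186  0.12531832]
```

The TCP moved 34.7 mm and 16 N built up, so the bolt is against its stop. Opening and rising.

Emit:
{"api": "apply_moves", "payload": {
  "commands": [
    [[60,0,0,0,0],[60,0,0,0,0],[60,0,0,0,0],[60,0,0,0,0],[60,0,0,0,0]]
  ]
}}

```text
time: 4.0
tool_pos: [0.5053, 0.0874, 0.1252]
tcp_rot: [-1.391, 1.072, 1.406]
force: [-0.4, 0.1, -0.2]
opening: 0.467
```

Emit:
{"api": "apply_moves", "payload": {
  "commands": [
    [[60,-12,0,0,0],[60,-30,0,0,0],[60,-50,0,0,0],[60,-75,0,0,0],[60,-75,0,0,0]]
  ]
}}

```text
time: 4.42
tool_pos: [0.5087, 0.0872, 0.2051]
tcp_rot: [-1.395, 1.064, 1.4]
force: [0.9, 1.3, 1.0]
opening: 0.683
```

```bash
python3 -c "
from h import *
plan([.4495,.238,.20])"
```

```text
t 4.42 tcp [0.5087 0.0872 0.2051] F [0.87 1.27 0.95] open 59.4 q [ 0.481  0.211 -0.283 -0.007 -1.069 -1.786] 
 axes x [ 0.003  0.009 -1.   ] y [-0.966 -0.259 -0.006] z [-0.259  0.966  0.008] 
 d(mm) [  6.3  18.1 161. ] spins [-0.0029, 3.1387]
```

Emit:
{"api": "apply_moves", "payload": {
  "commands": [
    [[60,0,4,35,0],[60,0,8,70,0],[60,0,12,105,0],[60,0,16,140,0],[60,0,18,161,0]]
  ]
}}

```text
time: 4.83
tool_pos: [0.4486, 0.24, 0.2062]
tcp_rot: [-1.396, 1.063, 1.401]
force: [0.6, 0.3, -0.9]
opening: 0.689
```

```bash
python3 -c "
from h import *
for n in('top','scene'):
    im=r.snapshot(n)
    b=(190,165,310,275) if n=='top' else (205,150,345,290)
    cv2.imwrite(f'pics/{n}3.png',cv2.resize(im[b[1]:b[3],b[0]:b[2],::-1],None,fx=4,fy=4))
    print(n,blobs(yellow(im),(180,165,325,300))[0],blobs(red(im),(245,165,325,275))[0],'expected knob px',proj(n,wor([-.098,-.1135,.141])),proj(n,wor([-.098,-.0795,.141])))
plan([.4495,.238,.073])"
```

```text
top [([280, 237, 5, 6, 26], [282.0, 239.5])] [([273, 201, 12, 10, 80], [278.12, 205.28])] expected knob px [282.38402422 239.74874508] [269.30614834 242.98263196]
scene [([201, 204, 3, 2, 4], [202.0, 204.75])] [([253, 202, 14, 5, 16], [259.88, 203.94])] expected knob px [303.07225342 215.57453186] [298.42439788 223.6761626 ]
t 4.93 tcp [0.4489 0.2402 0.2061] F [ 0.24 -0.86 -0.03] open 60.0 q [ 0.808  0.197 -0.301 -0.004 -1.064 -2.111] 
 axes x [ 0.004  0.009 -1.   ] y [-0.965 -0.263 -0.006] z [-0.263  0.965  0.008] 
 d(mm) [133.    0.8  -3.4] spins [0.0011, -3.1405]
```

View pics/scene3.png

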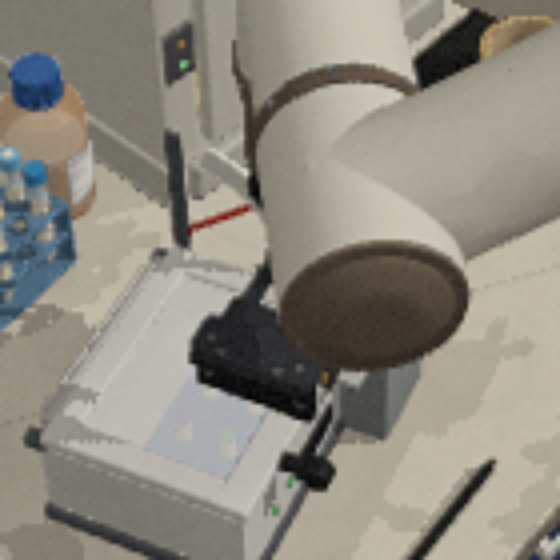

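View pics/top3.png

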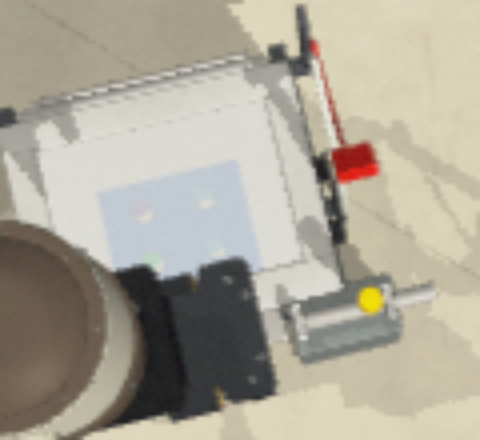

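The bolt knob is at top pixel (282,239.5) against a fully-back prediction of (282.4,239.7), so it is drawn. The red flag hasn't moved at (278.1,205.3). Descending over the grip.

Emit:
{"api": "apply_moves", "payload": {
  "commands": [
    [[50,28,0,-2,0],[50,56,1,-3,0],[50,84,1,-3,0],[50,110,1,-3,0],[50,122,1,-3,0]]
  ]
}}

```text
time: 5.35
tool_pos: [0.4477, 0.2357, 0.0806]
tcp_rot: [-1.397, 1.069, 1.404]
force: [-0.6, 0.4, -0.1]
opening: 0.577
```

```bash
python3 -c "
from h import *
im=r.snapshot('scene'); b=(205,150,345,290)
cv2.imwrite('pics/scene4.png',cv2.resize(im[b[1]:b[3],b[0]:b[2],::-1],None,fx=4,fy=4))
plan([.4495,.238,.073]); print(loc(r.sense()['tool_pos']))"
```

```text
t 5.4 tcp [0.4471 0.2353 0.0794] F [-0.84 -1.09 -1.69] open 50.3 q [ 0.803  0.343 -0.468 -0.007 -0.759 -2.105] 
 axes x [-0.003  0.003 -1.   ] y [-0.965 -0.261  0.002] z [-0.261  0.965  0.004] 
 d(mm) [ 6.4 -3.   2. ] spins [-0.0009, 3.1407]
[-0.11456629  0.04329236  0.07944255]
```

View pics/scene4.png

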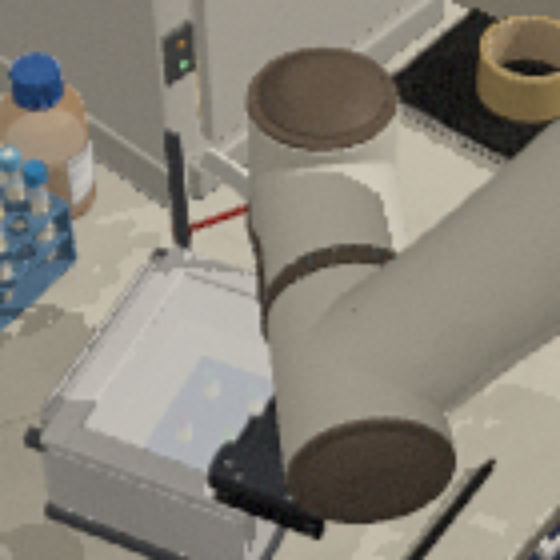

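Clear descent with no contact; the gripper straddles the grip at about (270,490 zoomed). Seating the last 6 mm and closing.

Emit:
{"api": "apply_moves", "payload": {
  "commands": [
    [[50,6,-3,2,0],[8,6,-3,2,0],[8,6,-3,2,0],[8,6,-3,2,0],[8,6,-3,2,0]]
  ],
  "force": 30
}}

```text
time: 5.82
tool_pos: [0.45, 0.2384, 0.0744]
tcp_rot: [-1.397, 1.069, 1.404]
force: [0.3, -0.2, -0.6]
opening: 0.354
```

Emit:
{"api": "apply_moves", "payload": {
  "commands": [
    [[8,0,0,0,0],[8,0,0,0,0],[8,0,0,0,0],[8,0,0,0,0],[8,0,0,0,0]]
  ]
}}

```text
time: 6.23
tool_pos: [0.4506, 0.2379, 0.075]
tcp_rot: [-1.398, 1.069, 1.403]
force: [3.6, -4.7, 1.9]
opening: 0.179
```

```bash
python3 -c "
from h import *
plan([.4495,.238,.073]); print(loc(r.sense()['tool_pos']))"
```

```text
t 6.23 tcp [0.4506 0.2379 0.075 ] F [ 3.56 -4.71  1.86] open 15.6 q [ 0.803  0.355 -0.465 -0.005 -0.748 -2.105] 
 axes x [-0.     0.004 -1.   ] y [-0.965 -0.261 -0.001] z [-0.261  0.965  0.004] 
 d(mm) [2.  1.  0.4] spins [-0.0004, 3.1411]
[-0.11050689  0.04487162  0.07500968]
```

Gripped at 15.6 mm. Lifting along the arc (r = 190 mm): first up to 0.3 rad.

Emit:
{"api": "apply_moves", "payload": {
  "commands": [
    [[8,-10,0,0,0],[8,-19,-1,0,0],[8,-28,-2,0,0],[8,-38,-4,0,0],[8,-47,-6,0,0]]
  ]
}}

```text
time: 6.65
tool_pos: [0.4557, 0.2391, 0.1222]
tcp_rot: [-1.397, 1.071, 1.404]
force: [1.7, 0.4, -5.5]
opening: 0.184
```

```bash
cat >> h.py <<'E'
P0=np.array([-.1105,.0449,.0750])
def arc(targets=()):
    l=loc(r.sense()["tool_pos"]); d=l-P0; 
    # angle from rise / from circle fit with start at angle 0
    th=np.arctan2(d[2],.190-d[0]); print("local",l.round(4),"theta",th.round(4),"r err mm",round(1000*(np.hypot(d[2],.19-d[0])-.19),1))
    M=R.from_rotvec(r.sense()["tcp_rot"]).as_matrix()
    for t in targets:
        g=P0+[.19*(1-np.cos(t)),0,.19*np.sin(t)]; print(t,(1000*M.T@RC@(g-l)).round(1))
E
python3 -c "
from h import *
plan([.4495,.238,.073]); arc([.3,.35,.4,.45,.5,.55])"
```

```text
t 6.65 tcp [0.4557 0.2391 0.1222] F [ 1.73  0.38 -5.52] open 16.0 q [ 0.796  0.299 -0.398 -0.005 -0.872 -2.099] 
 axes x [-0.002  0.004 -1.   ] y [-0.965 -0.261  0.001] z [-0.261  0.965  0.004] 
 d(mm) [49.2  6.2  0.4] spins [-0.0009, 3.1407]
local [-0.1052  0.0447  0.1222] theta 0.2502 r err mm 0.7
0.3 [-8.9 -3.2  0.2]
0.35 [-18.   -6.2   0.3]
0.4 [-26.8  -9.7   0.3]
0.45 [-35.5 -13.6   0.3]
0.5 [-43.9 -17.9   0.4]
0.55 [-52.1 -22.7   0.4]
```

Emit:
{"api": "apply_moves", "payload": {
  "commands": [
    [[8,-9,-3,0,0],[8,-18,-6,0,0],[8,-27,-10,0,0],[8,-35,-14,0,0],[8,-44,-18,0,0]]
  ]
}}

```text
time: 7.07
tool_pos: [0.4721, 0.2435, 0.1661]
tcp_rot: [-1.396, 1.074, 1.406]
force: [-1.6, 2.3, -5.2]
opening: 0.18
```

```bash
python3 -c "
from h import *
arc([.55,.6,.65,.68,.7,.72]); print(r.sense()['force'])
for n in('top','scene'):
    im=r.snapshot(n)
    b=(190,155,310,275) if n=='top' else (205,150,345,290)
    cv2.imwrite(f'pics/{n}5.png',cv2.resize(im[b[1]:b[3],b[0]:b[2],::-1],None,fx=4,fy=4))
"
```

```text
local [-0.0883  0.0446  0.1661] theta 0.4975 r err mm 1.0
0.55 [-8.2 -5.8  0.3]
0.6 [-16.2 -10.9   0.3]
0.65 [-23.9 -16.5   0.4]
0.68 [-28.4 -19.9   0.4]
0.7 [-31.4 -22.4   0.4]
0.72 [-34.3 -24.8   0.4]
[-1.61092023  2.27462205 -5.22506348]
```

View pics/scene5.png

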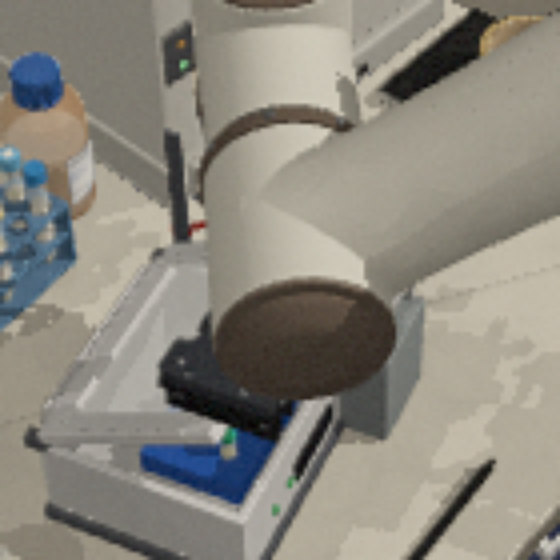

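View pics/top5.png

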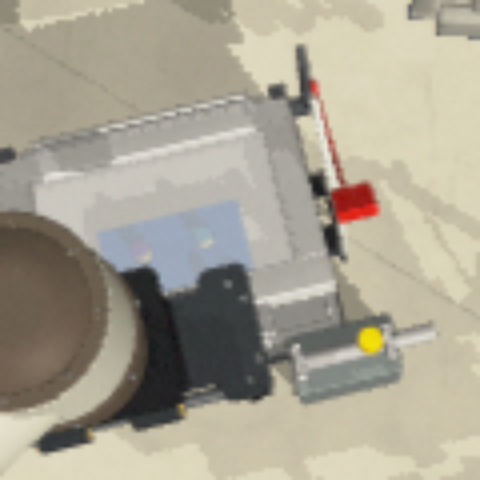

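The lid is open at 0.5 rad and vials are visible. In top the needle sits in front of the red flag: needle about (340,245), flag (355,200) zoomed. Continuing to about 0.68.

Emit:
{"api": "apply_moves", "payload": {
  "commands": [
    [[8,-8,-6,0,0],[8,-16,-11,0,0],[8,-24,-16,0,0],[8,-28,-20,0,0],[8,-28,-20,0,0]]
  ]
}}

```text
time: 7.58
tool_pos: [0.4919, 0.2488, 0.1963]
tcp_rot: [-1.396, 1.073, 1.406]
force: [-7.8, 0.9, -1.2]
opening: 0.18
```

```bash
python3 -c "
from h import *
arc([.7,.72,.74]); print(r.sense()['force'])
for n in('top','scene'):
    im=r.snapshot(n); cv2.imwrite(f'pics/{n}6f.png',im[:,:,::-1])
    b=(245,170,305,230) if n=='top' else (205,150,345,290)
    f=9 if n=='top' else 4
    cv2.imwrite(f'pics/{n}6.png',cv2.resize(im[b[1]:b[3],b[0]:b[2],::-1],None,fx=f,fy=f,interpolation=cv2.INTER_NEAREST))
for t in(.66,.68,.7,.72,.74):
  print(t,[((proj('top',wor([.08-rr*np.cos(t),-.123,.092+rr*np.sin(t)]))-[245,170])*9).round(0) for rr in (.0,.1,.123)])
"
```

```text
local [-0.0678  0.0446  0.1963] theta 0.6889 r err mm 0.8
0.7 [-1.1 -1.9  0.4]
0.72 [-4.  -4.4  0.4]
0.74 [-6.9 -6.9  0.4]
[-7.79230174  0.8944445  -1.21703965]
0.66 [array([221.,  63.]), array([285., 275.]), array([301., 328.])]
0.68 [array([221.,  63.]), array([284., 270.]), array([299., 321.])]
0.7 [array([221.,  63.]), array([283., 265.]), array([298., 315.])]
0.72 [array([221.,  63.]), array([282., 259.]), array([297., 308.])]
0.74 [array([221.,  63.]), array([280., 253.]), array([295., 301.])]
```

View pics/scene6.png

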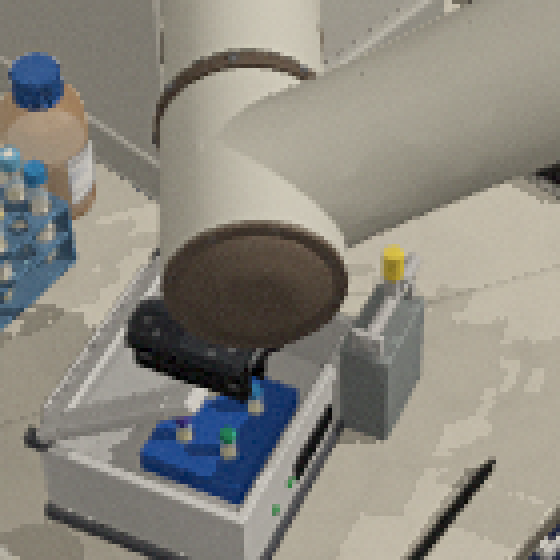

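View pics/top6.png

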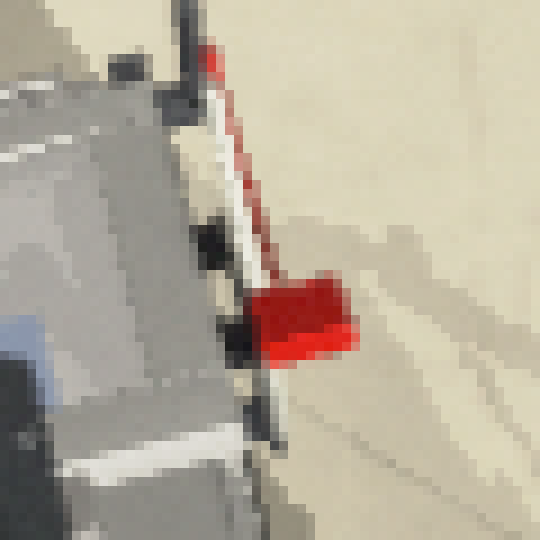

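```bash
python3 -c "
from h import *
o=[]
I=[('top0',0.),('top6f',.689)]
for f,t in I:
    im=cv2.imread(f'pics/{f}.png')[175:235,245:305]; im=cv2.resize(im,None,fx=6.6,fy=6.6,interpolation=cv2.INTER_NEAREST); o.append(im)
    for y in(-.105,-.11,-.118): print(t,y,[((proj('top',wor([.08-rr*np.cos(t),y,.092+rr*np.sin(t)]))-[245,175]+.5)*6.6).round(0) for rr in (.07,.1,.123)])
cv2.imwrite('pics/cmp.png',np.hstack(o))
o=cv2.imread('pics/scene0.png')[170:240,240:320]; cv2.imwrite('pics/scn0n.png',cv2.resize(o,None,fx=9,fy=8,interpolation=cv2.INTER_NEAREST))
for y in(-.105,-.11,-.118): print('scene',y,[((proj('scene',wor([.08-rr,y,.092]))-[240,170]+.5)*[9,8]).round(0) for rr in (.07,.1,.123)])
for y in(-.118,-.123): print('scene idx',y,[((proj('scene',wor([.08-rr*np.cos(.72),y,.092+rr*np.sin(.72)]))-[240,170]+.5)*[9,8]).round(0) for rr in (0,.1,.123)])
"
```

```text
0.0 -0.105 [array([163., 190.]), array([181., 261.]), array([195., 316.])]
0.0 -0.11 [array([175., 187.]), array([193., 258.]), array([207., 313.])]
0.0 -0.118 [array([195., 183.]), array([212., 254.]), array([226., 308.])]
0.689 -0.105 [array([152., 130.]), array([165., 177.]), array([176., 215.])]
0.689 -0.11 [array([164., 127.]), array([178., 174.]), array([189., 212.])]
0.689 -0.118 [array([184., 122.]), array([198., 170.]), array([209., 207.])]
scene -0.105 [array([262., 386.]), array([343., 410.]), array([406., 428.])]
scene -0.11 [array([268., 377.]), array([349., 401.]), array([412., 419.])]
scene -0.118 [array([278., 362.]), array([359., 386.]), array([422., 405.])]
scene idx -0.118 [array([ 94., 308.]), array([286., 245.]), array([334., 229.])]
scene idx -0.123 [array([100., 299.]), array([293., 236.]), array([340., 220.])]
```

View pics/cmp.png

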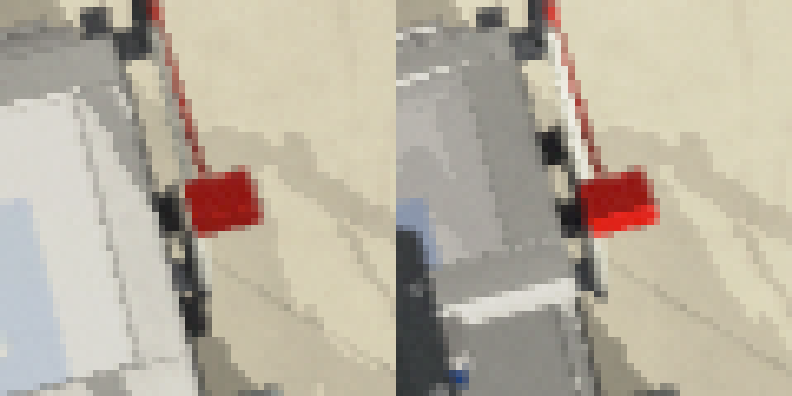

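View pics/scn0n.png

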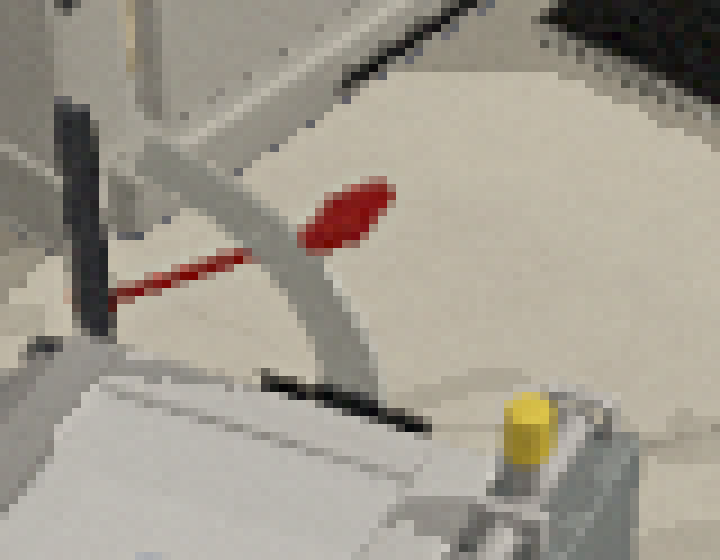

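```bash
python3 -c "
from h import *
def line(f,pa,pb,w=3):
    im=cv2.imread(f)[:,:,::-1].astype(float); red=np.clip(im[:,:,0]-im[:,:,1:].max(2)-15,0,None)
    pa,pb=np.array(pa,float),np.array(pb,float); d=(pb-pa)/np.linalg.norm(pb-pa)
    yy,xx=np.mgrid[0:420,0:560]; q=np.stack([xx,yy],-1)-pa; s=q@d; n=abs(q@[-d[1],d[0]])
    m=(s>0)&(s<np.linalg.norm(pb-pa))&(n<w)&(red>0)
    P=np.c_[xx[m],yy[m]]; W=red[m]; c=(W[:,None]*P).sum(0)/W.sum(); D=P-c; v=np.linalg.eigh((D*W[:,None]).T@D)[1][:,1]
    return c,v,m.sum()
c1,v1,n1=line('pics/top0.png',(245+150/6.6,175+20/6.6),(245+205/6.6,175+165/6.6),2.5)
c2,v2,n2=line('pics/scene0.png',(240+110/9,170+298/8),(240+245/9,170+258/8),2.5)
print(c1,v1,n1,c2,v2,n2)
N=[]
for n,c,v in(('top',c1,v1),('scene',c2,v2)):
    p,a=ray(n,*(c-15*v)); _,b=ray(n,*(c+15*v)); m=np.cross(a,b); N.append((m/np.linalg.norm(m),p))
d=np.cross(N[0][0],N[1][0]); d/=np.linalg.norm(d); d*=-np.sign(RC[:,0]@d)
X=np.linalg.lstsq(np.array([N[0][0],N[1][0],RC[:,0]]),np.array([N[0][0]@N[0][1],N[1][0]@N[1][1],RC[:,0]@wor([.03,0,0])]),rcond=None)[0]
l=RC.T@d; x=loc(X); print('dir local',l,'angle',np.arctan2(l[2],-l[0]),'pt',x,'angle about hinge',np.arctan2(x[2]-.092,.08-x[0]))
"
```

```text
[272.25481139 190.39568899] [0.2733408  0.96191726] 41 [259.85238095 203.87354497] [-0.94194796  0.33575891] 40
dir local [-0.75428031  0.01007273  0.65647525] angle 0.7161807715154636 pt [ 0.03       -0.11931317  0.13653752] angle about hinge 0.7276812417741362
```

Two independent measurements of the index agree: flag 0.721 rad, arm line direction 0.716 rad. Moving to about 0.719.

Emit:
{"api": "apply_moves", "payload": {
  "commands": [
    [[8,-2,-2,0,0],[8,-4,-4,0,0],[8,-4,-4,0,0],[8,-4,-4,0,0],[8,-4,-4,0,0]]
  ]
}}

```text
time: 8.1
tool_pos: [0.4948, 0.2495, 0.1998]
tcp_rot: [-1.395, 1.075, 1.407]
force: [-6.7, 1.1, -3.1]
opening: 0.182
```

```bash
python3 -c "
from h import *
arc([.71,.72,.73]); print(r.sense()['force'])
acc=0
for i in range(4): 
    im=r.snapshot('top'); acc=acc+im.astype(float)/4
arc()
cv2.imwrite('pics/top7f.png',acc[:,:,::-1].round().astype(np.uint8))
im=acc.round().astype(np.uint8)
print(blobs(red(im),(250,165,300,275))[0])
cv2.imwrite('pics/top7.png',cv2.resize(im[175:225,250:300,::-1],None,fx=11,fy=11,interpolation=cv2.INTER_NEAREST))
for t in(.69,.72): print(t,[((proj('top',wor([.08-rr*np.cos(t),-.106,.092+rr*np.sin(t)]))-[250,175]+.5)*11).round(0) for rr in (.075,.1,.123)])
"
```

```text
local [-0.0648  0.0445  0.1998] theta 0.713 r err mm 0.8
0.71 [ 1.  -0.2  0.4]
0.72 [-0.5 -1.5  0.4]
0.73 [-1.9 -2.7  0.4]
[-6.71829623  1.08480133 -3.07956899]
local [-0.0648  0.0446  0.1998] theta 0.7132 r err mm 0.8
[([273, 201, 12, 10, 83], [277.94, 205.3])]
0.69 [array([206., 229.]), array([225., 294.]), array([243., 357.])]
0.72 [array([205., 221.]), array([223., 285.]), array([240., 345.])]
```

View pics/top7.png

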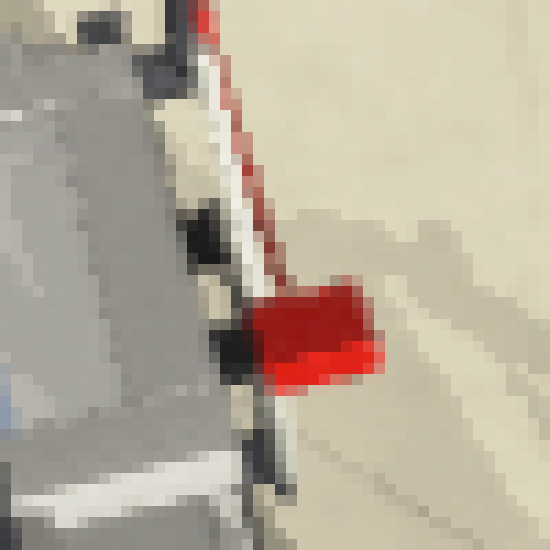

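```bash
python3 -c "
from h import *
for f,b in(('top0',(262,190,282,230)),('top7f',(262,185,278,215))):
    im=cv2.imread(f'pics/{f}.png'); m=(im.max(2)<75).astype(np.uint8)*255
    for s,c in blobs(m,b)[0]:
        print(f,s,c)
        for z in(.092,.096): print('   z plane',z,loc(plane('top',*c,z)).round(4))
        for y in(-.102,-.106,-.110):
            p,d=ray('top',*c); p=loc(p); d=RC.T@d; X=p+d*(y-p[1])/d[1]; print('   y',y,X.round(4),'ang',np.arctan2(X[2]-.092,.08-X[0]).round(3),'r',np.hypot(X[2]-.092,.08-X[0]).round(4))
"
```

```text
top0 [268, 204, 5, 6, 18] [269.94, 206.56]
   z plane 0.092 [ 0.001  -0.1046  0.092 ]
   z plane 0.096 [ 0.0003 -0.1045  0.096 ]
   y -0.102 [-0.0151 -0.102   0.1824] ang 0.76 r 0.1312
   y -0.106 [ 0.0092 -0.106   0.0459] ang -0.577 r 0.0845
   y -0.11 [ 0.0336 -0.11   -0.0906] ang -1.322 r 0.1884
top0 [272, 211, 4, 15, 31] [273.65, 219.32]
   z plane 0.092 [-0.0348 -0.106   0.092 ]
   z plane 0.096 [-0.0354 -0.1059  0.096 ]
   y -0.102 [-0.0543 -0.102   0.2243] ang 0.778 r 0.1885
   y -0.106 [-0.035  -0.106   0.0933] ang 0.011 r 0.115
   y -0.11 [-0.0158 -0.11   -0.0378] ang -0.935 r 0.1613
top7f [266, 194, 5, 5, 15] [268.0, 196.33]
   z plane 0.092 [ 0.0293 -0.1062  0.092 ]
   z plane 0.096 [ 0.0285 -0.1061  0.096 ]
   y -0.102 [ 0.0014 -0.102   0.2295] ang 1.052 r 0.1583
   y -0.106 [ 0.0279 -0.106   0.0991] ang 0.135 r 0.0526
   y -0.11 [ 0.0544 -0.11   -0.0313] ang -1.366 r 0.1259
top7f [269, 204, 4, 6, 16] [270.81, 206.56]
   z plane 0.092 [ 0.0005 -0.1069  0.092 ]
   z plane 0.096 [-0.0002 -0.1068  0.096 ]
   y -0.102 [-0.0274 -0.102   0.2488] ang 0.97 r 0.1901
   y -0.106 [-0.0047 -0.106   0.1209] ang 0.329 r 0.0895
   y -0.11 [ 0.018  -0.11   -0.0069] ang -1.011 r 0.1167
```

```bash
python3 -c "
from h import *
P=lambda t,rr,y:proj('top',wor([.08-rr*np.cos(t),y,.092+rr*np.sin(t)]))
print('flag',P(.72,.127,-.1228),'needle')
for y in(-.102,-.104,-.106):
  for t in (.70,.713,.72,.73): print(y,t,P(t,.126,y).round(2))
im=cv2.imread('pics/top7f.png').max(2); print(im[198:212,266:275])
im=cv2.imread('pics/top0.png').max(2); print(im[216:232,268:280])
"
```

```text
flag [278.17018248 205.20695015] needle
-0.102 0.7 [270.11 207.71]
-0.102 0.713 [270.01 207.21]
-0.102 0.72 [269.95 206.94]
-0.102 0.73 [269.86 206.55]
-0.104 0.7 [270.9  207.52]
-0.104 0.713 [270.79 207.02]
-0.104 0.72 [270.73 206.75]
-0.104 0.73 [270.65 206.36]
-0.106 0.7 [271.68 207.33]
-0.106 0.713 [271.57 206.83]
-0.106 0.72 [271.51 206.56]
-0.106 0.73 [271.43 206.17]
[[133  58  29  26  52 146 236 222 156]
 [135  81 112 111 114 134 206 229 144]
 [143 142 198 186 105 105 212 228 198]
 [147 150 171 200 182  76 173 229 215]
 [146 148 165 202 187  74 102 155 140]
 [146 147 159 202 189 106  84 151 150]
 [146 146 143 123 115  70  77 150 148]
 [146 147 134  52  39  33  48 103 149]
 [145 148 138  76  32  32  40  89 151]
 [148 148 142 104  30  32  29  82 161]
 [148 148 148 134  40  44  41  94 188]
 [147 146 156 149  70  52  84 106 160]
 [168 152 167 149 146 198 184  99 166]
 [147 148 150 151 153 184 180 125 154]]
[[209 210 190  80  77  47  71 152 200 198 199 189]
 [210 208 190  90  79  59  59 127 197 198 199 197]
 [209 210 197 113  85  74  56 101 166 197 199 197]
 [210 208 206 177  98 149  61  53 117 200 200 198]
 [210 208 206 185  46  57  43  70 147 199 199 196]
 [210 212 207 190  75  38  43  83 162 199 200 199]
 [207 210 212 197 101  42  43  67 139 200 199 199]
 [208 207 208 207 174  39  42  54 114 200 199 199]
 [211 210 211 208 187  42  40  46 110 200 198 199]
 [210 211 213 212 189  76  44  68 119 201 199 200]
 [213 212 212 212 198 103 102 142 144 146 160 197]
 [208 209 213 214 210 172 106 145 143 143 144 159]
 [210 209 211 212 201 185  94 143 143 144 142 155]
 [192 183 193 195 211 196 102 144 142 145 142 153]
 [211 214 208 210 213 197 112 123 142 146 139 142]
 [212 213 213 214 215 207 145 105 143 143 140 143]]
```

Needle tip fits about 0.710 and the index about 0.718, so I'll nudge up by roughly 0.007 rad.

Emit:
{"api": "apply_moves", "payload": {
  "commands": [
    [[8,-1,-1,0,0],[8,-1,-1,0,0],[8,-1,-1,0,0],[8,-1,-1,0,0],[8,-1,-1,0,0]]
  ]
}}

```text
time: 8.72
tool_pos: [0.4955, 0.2497, 0.2008]
tcp_rot: [-1.395, 1.076, 1.408]
force: [-5.0, 1.6, -3.0]
opening: 0.181
```

```bash
python3 -c "
from h import *
arc([.72]); print(r.sense()['force'])
acc=0
for i in range(4): acc=acc+r.snapshot('top').astype(float)/4
arc(); s=r.sense(); print(s['opening']*87,s['qvel'].round(4))
im=acc.round().astype(np.uint8)
print(blobs(red(im),(250,165,300,275))[0],blobs(yellow(im),(250,220,300,275))[0])
m=(im.max(2)<75).astype(np.uint8)*255; print(blobs(m,(262,185,278,215))[0])
cv2.imwrite('pics/top8.png',cv2.resize(im[175:225,250:300,::-1],None,fx=11,fy=11,interpolation=cv2.INTER_NEAREST))
S=r.snapshot('scene'); cv2.imwrite('pics/scene8.png',S[:,:,::-1])
"
```

```text
local [-0.064   0.0446  0.2008] theta 0.7195 r err mm 0.8
0.72 [ 0.5 -0.7  0.3]
[-4.98074126  1.59232199 -3.04641287]
local [-0.0641  0.0445  0.2007] theta 0.7192 r err mm 0.9
16.00375992385617 [ 0.0002  0.0018 -0.0005  0.001   0.0007  0.0013]
[([273, 201, 12, 10, 83], [277.94, 205.3])] [([280, 237, 5, 6, 27], [282.07, 239.41])]
[([266, 194, 5, 5, 15], [268.0, 196.33]), ([269, 204, 4, 6, 16], [270.69, 206.38])]
```

View pics/top8.png

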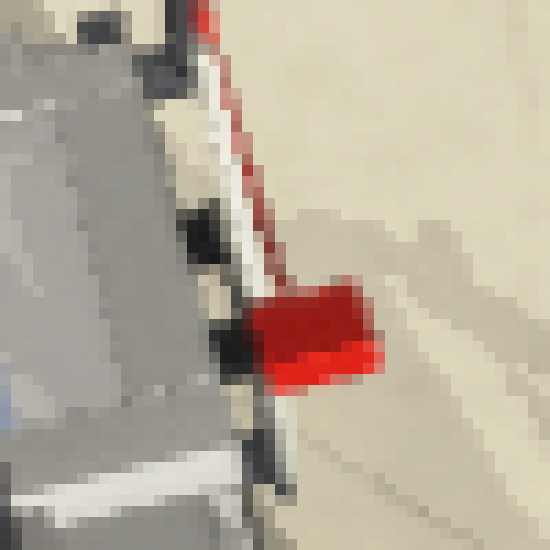

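View pics/scene8.png

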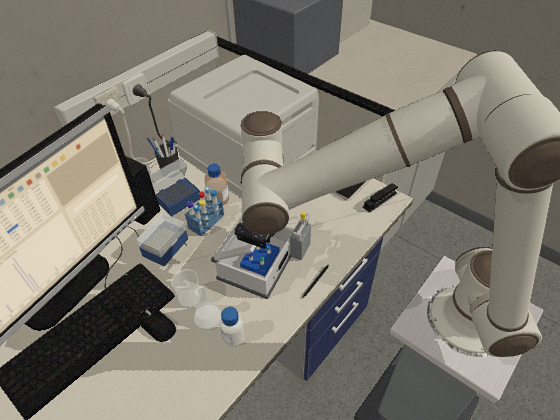

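The needle tip at (232,348 zoomed) is level with the red index at (257,346). The bolt is still back, and the bystanders are where they were. The arm is still, so I'm handing in.

```bash
python3 -c "
from cell import r
print(r.job_done()); s=r.sense(); print(s['time'],s['tool_pos'],s['opening']*87,s['force'])"
```

```text
the job is handed in; nothing more can be done
None
the job is handed in; nothing more can be done
```

I drew the bolt fully back, then lifted the lid by its black grip to the red index. I handed in at about 9 s with the gripper still holding the lid there.

**Bolt:** It moved 34.7 mm, until about 16 N built up against its stop. The knob then sat within half a pixel of where the fully-back position should appear, and stayed there to the end.

**Lid angle:** The arm's path from the shut position puts the lid at 0.719 rad.

**Index angle:** The red flag gives 0.721 rad and the direction of the index arm gives 0.716. One point on that arm, taken about the hinge, gave 0.728.

**Alignment:** In the top view the needle tip is level with the flag to about ±0.01 rad. The arm hid the needle in the scene camera, so that view could not confirm it. A rough reading of the needle just before the last small nudge gave about 0.71.

**At hand-in:** The arm was still, with the grip at a 16 mm opening and a 30 N grip force setting. The red flag moved no more than about 0.2 px during the job, and by eye the other items had not moved. No readings came back after handing in, so the final second is unchecked.

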